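# Set the side lay of a lino registration bed

### The arm

A 6-joint arm with a two-finger parallel gripper is mounted at the origin on a cart in front of the work surface, level with it; the furniture and walls round the work are solid. World frame = base frame: x ahead of the robot, y to its left, z up, the work surface at z = 0. Lengths are in m, angles in rad, forces in N, time in s.
With the tool pointing down it reaches from about 0.35 to 0.975 m from the base axis. Payload 4.9 kg.
Tool frame: the origin (TCP) lies midway between the tips of the shut fingers; the grasp point (between the pads) lies 19 mm behind it; z points along the fingers, y is the line along which they close (so a half turn about z gives the same grasp; the last joint's range is limited). The gripper opens to 85 mm and grips with 20 to 120 N. Pads are 22 mm wide; open, the fingers measure 114 mm over their backs; the gripper's body (76 mm by 85 mm) begins 54 mm behind the grasp point. The pads swing forward as they close: fully open they stand 13 mm farther back than shut.
Start: joints at [-1.247, 0.053, 1.613, -0, 1.476, -0.119], TCP at [0.268, -0.565, 0.231] pointing down, gripper open.
Joint ranges: [-3.01, 3.01], [-1.01, 2.22], [0.06, 2.58], [-1.02, 4.17], [0.09, 2.62], [-3.14, 3.14]. Speed limits (rad/s): [2.57, 2.57, 3.14, 3.14, 3.14, 3.14].

### API

Orientations are given as a rotation vector (axis times angle).
In Python, from station import ctrl, optics, job gives the robot as it stands.
- The arm moves only by the shell command python3 -m jog 'ROWS' [OPENING] [FORCE]. ROWS is JSON, a list of rows, each a list of 2 entries, a list of its own where there are three numbers: the shift along the tool's x, y, z in m, then the turn, a rotation vector about the tool's x, y, z in rad. A call has 1 to 5 rows; each row is the pose to reach, as a shift and turn from the pose commanded when the call began, along the tool's axes at that moment; what a row does not reach only later rows make up. A row lasts 1/10 s, in which the tool goes at most 50 mm and 8.59 degrees, less where a joint would pass 70% of its speed; a pose out of reach is approached as far as the arm can. A call with a gripper value outside its range is refused whole. OPENING is the opening, from 0 (shut) to 1 (fully open), set as the call begins (- or left out, the last holds). The fingers move at their own pace and stop on an object; FORCE is the grip in N (left out, the last holds). Time passes only in rows, so rows that repeat a pose let the fingers close. It gives the time, the measured TCP pose, the force, the opening and the grip force at its end, in the units of the state.
- ctrl.get_obs(): the state, without advancing time (a new reading comes with each control period).
- optics.get_image(name): name is "scene" or "side" or "wrist"; returns a dict with "image" (384x512x3 uint8, blue, green, red), "fx", "fy", "cx", "cy" (pixels), "rvec" (rotation vector, rad) and "tvec" (3), from world to camera coordinates, as OpenCV has them; the wrist camera has in their place "mount" (4x4, takes a point from camera to tool coordinates, whose origin is the TCP and whose axes are the flange's). Camera axes: x right, y down, z forward; pixel columns grow to the right and rows downward; lengths in m; the calibration is good to about 2 mm. The wrist camera is an equidistant fisheye: a pixel r from the principal point sees the ray r / f radians off the axis. A picture is of the moment at which its call begins: read the wrist's pose just before it. There is no depth.
- job.finish_job(): hands the job in; it is judged then, once.
The state is a dict: "t": time; "q": joint angles; "dq": joint speeds; "effort": joint torques, N m; "tool_pos": TCP position; "tool_rot": TCP orientation; "contact_force": force on the tool from outside, world axes, zero at the start; "wrist_torque": the same for the moment, N m; "opening": finger opening in m; "grip_force": force on a finger pad.
Only numpy, scipy, OpenCV 4.12 (cv2) and the standard library are available. Lean on these libraries where they do the work, as an engineer would, in place of code of your own. Each camera call takes 0.05 s, during which the arm holds its last target. There are 200 camera calls.

### The job

Get the green registration bed ready for printing: push the star block that lies on it straight back along its left-hand guide until it sits fully home and square against the rear stop, and roll the knurled brass wheel under a fingertip until the pointer of the sliding side lay lines up with the mark on the red gauge clip, which sets the paper margin. The lay is moved only by its wheel; the block is only pushed, never picked up or tipped, and the cat and fish blocks, the ink jar and the red-handled gouge beside the bed are left where they are.

Things in the scene. Friction and masses are not known exactly. Their poses are not given: they have to be found in the camera images.
- bed: fixed green plate 240 x 310 mm (x, y), its top 12 mm above the table. Origin: centre of the underside, on the table; x away from the robot, y left, z up. Rear stop: face at x=+105 mm, y=+35 to +135. Left guide: face at y=+135, from x=-68. Both aluminium, 14 mm high above the plate. On the right a green bracket holds the wheel; it ends 12 mm under the wheel's top. Steel rule along the front edge
- block_star: loose lino block, blue star flower on chipboard, 102 (its x) x 76 (its y) x 26 mm, about 0.14 kg; origin: centre of its underside. Lies flat on the bed by the left guide, 15 to 40 mm short of the rear stop; slides easily (1 to 2 N). Fully home its origin is at x=+54 mm, y=about +95 mm in the bed's frame
- wheel (a joint): knurled brass wheel, 44 mm diameter, 16 mm wide, axis along the bed's y, 36 mm above the table: a captive nut on the lay's coarse thread. In rad, 0 to 11; grows when the top of the rim moves away from the robot (bed +x). Each rad moves the lay 4 mm to the left (bed +y), towards the block, closing the gap. About 2.5 N at the rim turns it; it stays where left
- wheel_top (a point): fixed point at the top of the wheel's rim, mid-width, 58 mm above the table; axes as the bed's
- lay_pointer (a point): tip of the dark steel pointer at the front end of the side lay, level with the lay's left face; moves with the lay along the bed's y. The lay is an aluminium bar 165 mm long (along the bed's x), 14 mm thick, top 46 mm above the table, on two steel guide rods. It starts to the right of the mark
- gauge_mark (a point): tip of the white line on the red gauge clip, 12 x 10 x 5 mm, fixed on the rule at the front edge of the bed, beside the pointer's path; axes as the bed's. The pointer lines up when it has the same y in the bed's frame
- block_cat: bystander: loose lino block with a blue cat, 58 x 100 x 26 mm, origin at the centre of its underside
- block_fish: bystander: loose lino block with a blue fish, 60 x 96 x 26 mm, origin at the centre of its underside
- jar_black: bystander: open jar of black ink, 74 mm diameter, 83 mm high, origin at the centre of its underside
- cutter_v: bystander: lino gouge with a red mushroom handle, 106 mm long, lying on the table

How it is judged:
At the end, for the whole second after the job is handed in: The lay's pointer stands within 2 mm of the gauge mark along the rule and the wheel is at rest; the star block lies flat on the bed, within 2 mm of the rear stop, within 6 mm of the left guide and square to the bed within 2 degrees (y of lay_pointer in the frame of gauge_mark between -0.002 and 0.002 m and x of block_star in the frame of bed above 0.052 m and y of block_star in the frame of bed above 0.091 m and angle between the x axis of block_star and the x axis of bed, either way round below 0.035 rad and z of block_star in the frame of bed below 0.014 m and angle between block_star's own z axis and vertical below 0.04 rad and linear speed of block_star below 0.01 m/s and velocity of joint wheel between -0.05 and 0.05 rad/s); the robot touches nothing.
It fails at once if the star block is lifted or tipped off the bed (z of block_star in the frame of bed above 0.018 m or angle between block_star's own z axis and vertical above 0.15 rad).
It fails at once if the side lay itself is pushed instead of being moved by its wheel (contact force between any of the fingers, the arm and lay above 4 N).
It fails at once if a bystander is moved (distance of any of block_cat, block_fish, jar_black, cutter_v from where it was at the start of the episode above 0.015 m).
It also fails if it takes over 64 s, if anything falls off the work surface, if the arm or the gripper's body presses on something with over 40 N, if the wrist force passes 120 N, or if a joint passes its speed limit or range.

## Working session

There is one attempt and no reset: what is moved stays moved. The work goes in short steps, Python scripts to look and compute and a shell command to move; the robot and the scene stay as the last step left them, time stands still between calls to the robot, and variables do not carry over. Pictures are saved under pics/ and viewed, at most 10 in all, crops included, and the job is handed in when it is done.

```bash
ls; mkdir -p pics; python3 - <<'E'
from station import ctrl, optics, job
import cv2, numpy as np, pickle
o=ctrl.get_obs(); print(o)
d={}
for n in ("scene","side","wrist"):
    r=optics.get_image(n); d[n]=r; cv2.imwrite(f"pics/{n}0.png",r["image"])
    print(n,{k:v for k,v in r.items() if k!="image"})
pickle.dump((o,d),open("v0.pkl","wb"))
a=cv2.resize(d["scene"]["image"],(800,600),interpolation=cv2.INTER_CUBIC);cv2.imwrite("pics/scene0b.png",a)
a=cv2.resize(d["side"]["image"],(800,600),interpolation=cv2.INTER_CUBIC);cv2.imwrite("pics/side0b.png",a)
E
```

```text
pics
{'t': 0.0, 'q': array([-1.24699051e+00,  5.33543401e-02,  1.61429535e+00, -5.30772098e-06,
        1.47602658e+00, -1.19024202e-01]), 'dq': array([-4.91784453e-04, -2.43305179e-04, -8.01190055e-05,  3.43249416e-04,
        2.18546691e-03,  1.90252041e-04]), 'effort': array([ 1.48972405e-03, -3.93683767e+01, -3.70174348e+01,  2.52454782e-05,
        7.11833563e-03, -1.17368984e-05]), 'tool_pos': array([ 0.2675945 , -0.56411845,  0.23006379]), 'tool_rot': array([-3.06287730e+00, -6.89471833e-01,  3.42563626e-04]), 'contact_force': array([ 0.43237287, -0.10227479,  0.1983383 ]), 'wrist_torque': array([ 0.03094673, -0.00419214,  0.01208566]), 'grip_force': 0.0, 'opening': 0.0853754638740937}
scene {'fx': 442.1262445367007, 'fy': 442.1262445367007, 'cx': 256.83222709312105, 'cy': 185.0521935706887, 'rvec': array([ 0.60315499, -2.39777959,  1.4818691 ]), 'tvec': array([0.47418738, 0.26589659, 0.90318332])}
side {'fx': 359.0939020356384, 'fy': 359.0939020356384, 'cx': 256.2278598667621, 'cy': 193.17094182079836, 'rvec': array([ 2.17583082,  0.10546716, -0.05422021]), 'tvec': array([-0.59468075, -0.06531954,  1.14746932])}
wrist {'fx': 297.3186396354542, 'fy': 297.3186396354542, 'cx': 256.69145761349245, 'cy': 191.20759211845345, 'mount': array([[-1.64619404e-04, -9.48975975e-01, -3.15348334e-01,
         8.19015607e-02],
       [ 9.99998642e-01,  3.60886222e-04, -1.60803619e-03,
         3.66791128e-05],
       [ 1.63979258e-03, -3.15348171e-01,  9.48974627e-01,
        -1.42201114e-01],
       [ 0.00000000e+00,  0.00000000e+00,  0.00000000e+00,
         1.00000000e+00]])}
```

View pics/scene0b.png

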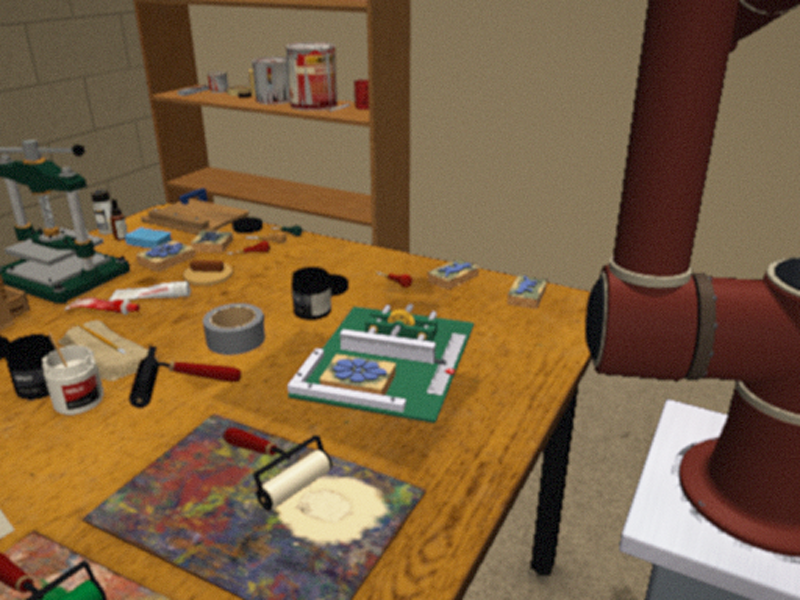

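View pics/side0b.png

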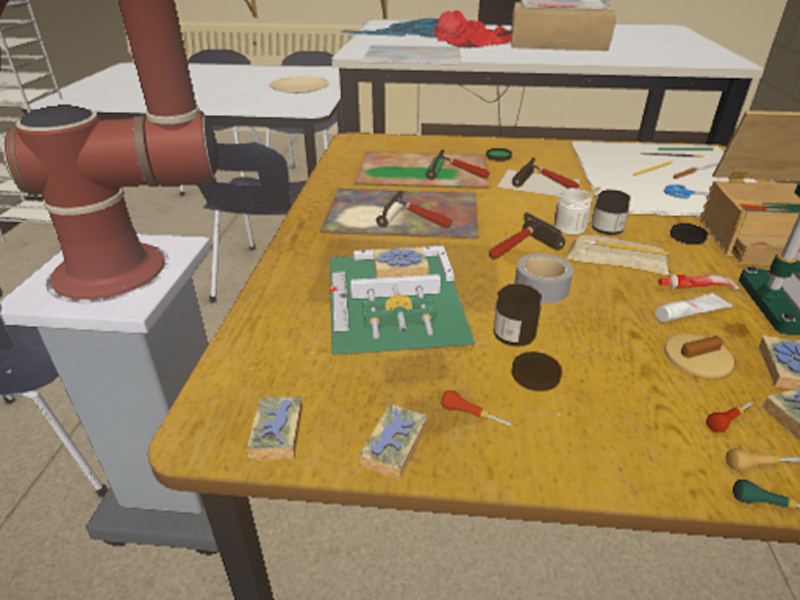

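The scene picture shows the green bed, with corners at 800-scale pixels (358,308), (473,320), (433,419) and (290,395). In the side picture its corners are at (331,258), (471,345) and (331,353). The star block lies by the guide on the far side from the side camera, with the wheel and lay nearer to it. Next I fit the bed's pose.

```bash
cat > h.py <<'E'
import cv2, numpy as np, pickle
from scipy.optimize import least_squares
from scipy.spatial.transform import Rotation as R
def proj(cam,P,o=None):
    P=np.atleast_2d(P)
    if "rvec" in cam:
        K=np.array([[cam["fx"],0,cam["cx"]],[0,cam["fy"],cam["cy"]],[0,0,1]])
        return cv2.projectPoints(P.astype(float),cam["rvec"],cam["tvec"],K,None)[0][:,0]
    T=np.eye(4);T[:3,:3]=R.from_rotvec(o["tool_rot"]).as_matrix();T[:3,3]=o["tool_pos"]
    M=np.linalg.inv(T@cam["mount"]); p=P@M[:3,:3].T+M[:3,3]
    r=np.linalg.norm(p[:,:2],axis=1);th=np.arctan2(r,p[:,2])
    return np.c_[cam["cx"]+cam["fx"]*th*p[:,0]/r,cam["cy"]+cam["fy"]*th*p[:,1]/r]
def toW(b,P):
    P=np.atleast_2d(np.asarray(P,float)); c,s=np.cos(b[2]),np.sin(b[2])
    return np.c_[b[0]+c*P[:,0]-s*P[:,1],b[1]+s*P[:,0]+c*P[:,1],P[:,2]]
E
python3 - <<'E'
from h import *
o,d=pickle.load(open("v0.pkl","rb"))
s=.64
sc=np.array([(358,308),(473,320),(433,419),(290,395)])*s
sP=np.array([(.12,-.155,.012),(-.12,-.155,.012),(-.12,.155,.012),(.12,.155,.012)])
si=np.array([(331,258),(471,345),(331,353)])*s
iP=np.array([(-.12,.155,.012),(.12,-.155,.012),(-.12,-.155,.012)])
f=lambda b:np.r_[(proj(d["scene"],toW(b,sP))-sc).ravel(),(proj(d["side"],toW(b,iP))-si).ravel()]
r=least_squares(f,[.6,0,0]);print(r.x,f(r.x).round(1))
for n in("scene","side"):
    c=d[n];Rm=cv2.Rodrigues(c["rvec"])[0];print(n,-Rm.T@c["tvec"])
print(R.from_rotvec(o["tool_rot"]).as_matrix().round(3))
E
```

```text
[ 0.58916297 -0.05187176  0.19989374] [-1.7 -2.6  2.   0.7  1.2 -0.1 -1.9 -2.  -1.3 -0.8  1.7 -1.5 -1.4 -0.6]
scene [0.09002176 0.83111268 0.64221693]
side [ 0.68591761 -0.91787322  0.60135137]
[[ 0.904  0.428 -0.001]
 [ 0.428 -0.904  0.002]
 [ 0.    -0.002 -1.   ]]
```

```bash
python3 -m jog '[[[0.044,-0.025,0],[0,0,0]],[[0.087,-0.05,0],[0,0,0]],[[0.131,-0.075,0],[0,0,0]],[[0.174,-0.1,0],[0,0,0]],[[0.218,-0.125,0],[0,0,0]]]' 0.4 20
python3 -m jog '[[[0.044,-0.025,0],[0,0,0]],[[0.087,-0.05,0],[0,0,0]],[[0.131,-0.075,0],[0,0,0]],[[0.174,-0.1,0],[0,0,0]],[[0.218,-0.125,0],[0,0,0]]]'
python3 -m jog '[[[0.044,-0.025,0],[0,0,0.08]],[[0.087,-0.05,0],[0,0,0.16]],[[0.114,-0.065,0],[0,0,0.244]],[[0.114,-0.065,0],[0,0,0.244]],[[0.114,-0.065,0],[0,0,0.244]]]'
python3 - <<'E'
from station import ctrl, optics
import cv2,pickle
o=ctrl.get_obs(); w=optics.get_image("wrist"); print(o["t"],o["tool_pos"],o["contact_force"],o["opening"])
pickle.dump((o,w),open("v1.pkl","wb"))
cv2.imwrite("pics/w1.png",cv2.resize(w["image"],(800,600),interpolation=cv2.INTER_CUBIC))
E
```

```text
t: 0.65
tool_pos: [0.4111, -0.3575, 0.231]
tool_rot: [-3.065, -0.689, -0.0]
contact_force: [0.9, -0.4, -0.4]
opening: 0.0342
grip_force: 0.0
t: 1.15
tool_pos: [0.5538, -0.1521, 0.2311]
tool_rot: [3.065, 0.69, -0.0]
contact_force: [0.3, -0.1, -0.6]
opening: 0.0341
grip_force: 0.0
t: 1.65
tool_pos: [0.6281, -0.0461, 0.2306]
tool_rot: [3.126, 0.315, -0.002]
contact_force: [-0.7, -0.6, 0.7]
opening: 0.0339
grip_force: 0.0
1.65 [ 0.62807567 -0.04610538  0.23062428] [-0.6720413  -0.56829058  0.73073062] 0.03391430463315819
```

View pics/w1.png

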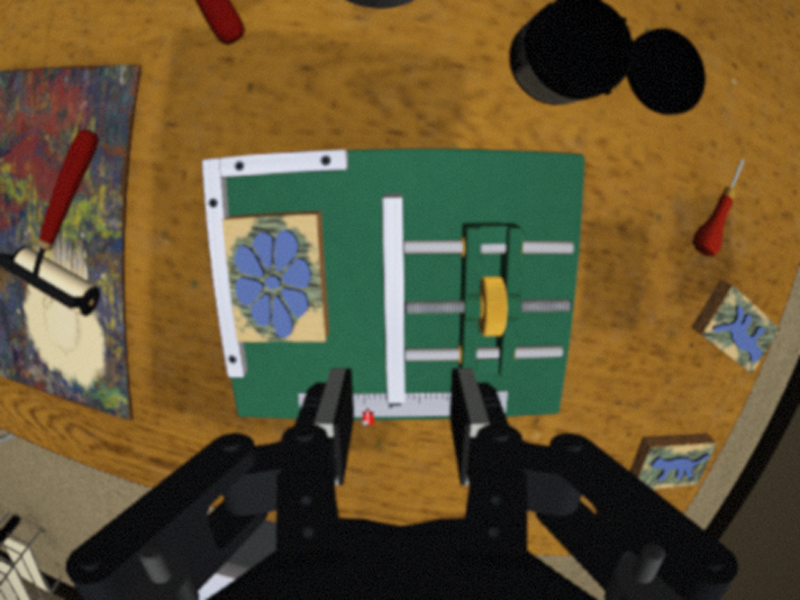

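The wrist view at 800 scale shows the following:
- **Bed corners:** (584,155), (559,412), (238,416).
- **Star block top corners:** (320,212), (328,341), (243,342), (225,217).
- **Wheel top:** about (492,306).
- **Lay front end and gauge:** lay near (397,403), red gauge clip near (368,418).

I'll enlarge around the pointer and gauge.

```bash
python3 - <<'E'
from h import *
o,w=pickle.load(open("v1.pkl","rb"))
s=.64
cv2.imwrite("pics/c1.png",cv2.resize(w["image"][160:280,200:360],(800,600),interpolation=cv2.INTER_CUBIC))
u=np.array([(584,155),(559,412),(238,416),(204,159)])*s
P=np.array([(.12,-.155,.012),(-.12,-.155,.012),(-.12,.155,.012),(.12,.155,.026)])
f=lambda b:(proj(w,toW(b,P),o)-u).ravel()
b=least_squares(f,[.59,-.05,.2]).x;print(b,f(b).round(1))
np.save("bed.npy",b)
def at(px,z):
    g=lambda p:(proj(w,toW(b,[[p[0],p[1],z]]),o)[0]-np.array(px)*s)
    return least_squares(g,[0,0.]).x
for px,z in [((320,212),.038),((328,341),.038),((243,342),.038),((225,217),.038),((492,306),.058),((397,403),.046),((368,418),.017)]:print(px,at(px,z).round(4))
print("yaw tool",np.arctan2(*R.from_rotvec(o["tool_rot"]).as_matrix()[[1,0],0]))
E
```

```text
[ 0.59131967 -0.04970396  0.20810922] [ 3.  -0.6  1.2  1.9 -0.2  0.3 -3.7 -0.5]
(320, 212) [0.0741 0.0556]
(328, 341) [-0.028   0.0551]
(243, 342) [-0.0296  0.1268]
(225, 217) [0.0733 0.1302]
(492, 306) [ 0.0076 -0.0693]
(397, 403) [-0.0802  0.0008]
(368, 418) [-0.1139  0.0278]
yaw tool 0.20095655861783454
```

View pics/c1.png

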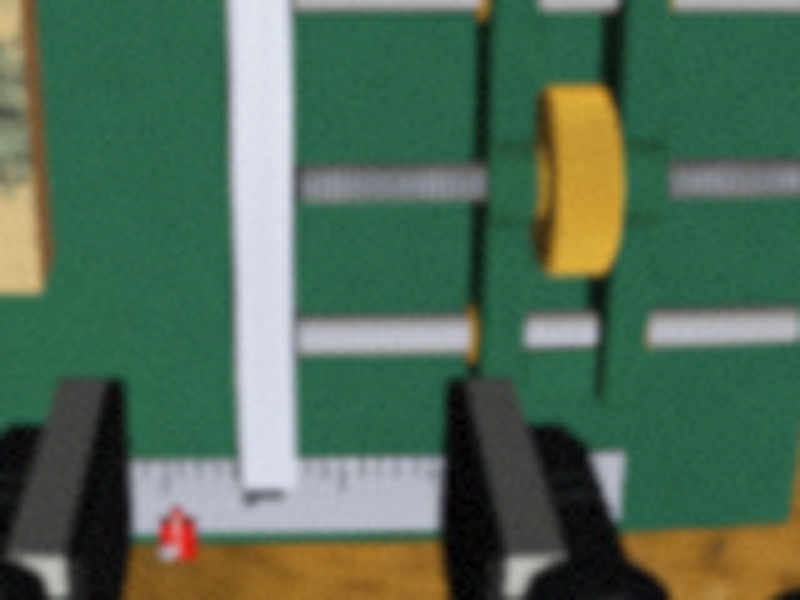

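```bash
cat > m.py <<'E'
from h import *
def at(w,o,b,px,z):
    g=lambda p:(proj(w,toW(b,[[p[0],p[1],z]]),o)[0]-np.array(px))
    return least_squares(g,[0,0.]).x
E
python3 - <<'E'
from m import *
o,w=pickle.load(open("v1.pkl","rb"))
s=.64
u=np.array([(584,155),(559,412),(238,416),(347,168),(244,376)])*s
P=np.array([(.12,-.155,.012),(-.12,-.155,.012),(-.12,.155,.012),(.105,.035,.026),(-.068,.135,.026)])
f=lambda b:(proj(w,toW(b,P),o)-u).ravel()
b=least_squares(f,[.59,-.05,.2],loss="soft_l1").x;print(b,f(b).round(1))
np.save("bed.npy",b)
for px,z in [((320,212),.038),((328,341),.038),((243,342),.038),((225,217),.038),((495,306),.058),((397,403),.046)]:print(px,at(w,o,b,np.array(px)*s,z).round(4))
c=lambda x,y:(200+x/5,160+y/5)
for px,z in [((240,488),.046),((296,488),.046),((248,500),.02),((248,500),.036),((180,512),.017),((180,512),.02)]:print(px,z,at(w,o,b,c(*px),z).round(4))
E
```

```text
[ 0.59135973 -0.04837684  0.21111285] [ 1.8 -1.3  0.7  1.5 -0.8  0.3 -0.3  0.  -0.4  0.2]
(320, 212) [0.074  0.0541]
(328, 341) [-0.0282  0.0538]
(243, 342) [-0.0295  0.1256]
(225, 217) [0.0734 0.1287]
(495, 306) [ 0.007  -0.0728]
(397, 403) [-0.0805 -0.0002]
(240, 488) 0.046 [-0.0799  0.0075]
(296, 488) 0.046 [-0.08   -0.0068]
(248, 500) 0.02 [-0.0997  0.0065]
(248, 500) 0.036 [-0.0898  0.0059]
(180, 512) 0.017 [-0.1055  0.0258]
(180, 512) 0.02 [-0.1036  0.0255]
```

```bash
python3 -m jog '[[[-0.022,-0.024,0.034],[0,0,-0.01]],[[-0.045,-0.048,0.067],[0,0,-0.01]],[[-0.067,-0.072,0.1],[0,0,-0.01]],[[-0.0894,-0.0966,0.13],[0,0,-0.01]],[[-0.0894,-0.0966,0.15],[0,0,-0.01]]]'
python3 -m jog '[[[0,0,0.02],[0,0,0]],[[0,0,0.04],[0,0,0]],[[0,0,0.0555],[0,0,0]],[[0,0,0.0625],[0,0,0]],[[0,0,0.0625],[0,0,0]]]'
python3 - <<'E'
from station import ctrl, optics
from m import *
o=ctrl.get_obs(); b=np.load("bed.npy"); d=o["tool_pos"]-[b[0],b[1],0]
c,s=np.cos(b[2]),np.sin(b[2]); print("bed",c*d[0]+s*d[1],-s*d[0]+c*d[1],d[2])
w=optics.get_image("wrist")
pickle.dump((o,w),open("v2.pkl","wb"))
cv2.imwrite("pics/w2.png",cv2.resize(w["image"],(800,600),interpolation=cv2.INTER_CUBIC))
E
```

```text
t: 2.2
tool_pos: [0.5161, 0.0311, 0.0775]
tool_rot: [-3.123, -0.328, 0.01]
contact_force: [-0.0, 0.0, -0.6]
opening: 0.0341
grip_force: 0.0
t: 2.7
tool_pos: [0.5204, 0.0296, 0.0179]
tool_rot: [-3.124, -0.325, 0.003]
contact_force: [-0.0, 0.4, -0.4]
opening: 0.034
grip_force: 0.0
bed -0.053036885152814225 0.09111177626145026 0.017861150607865566
```

View pics/w2.png

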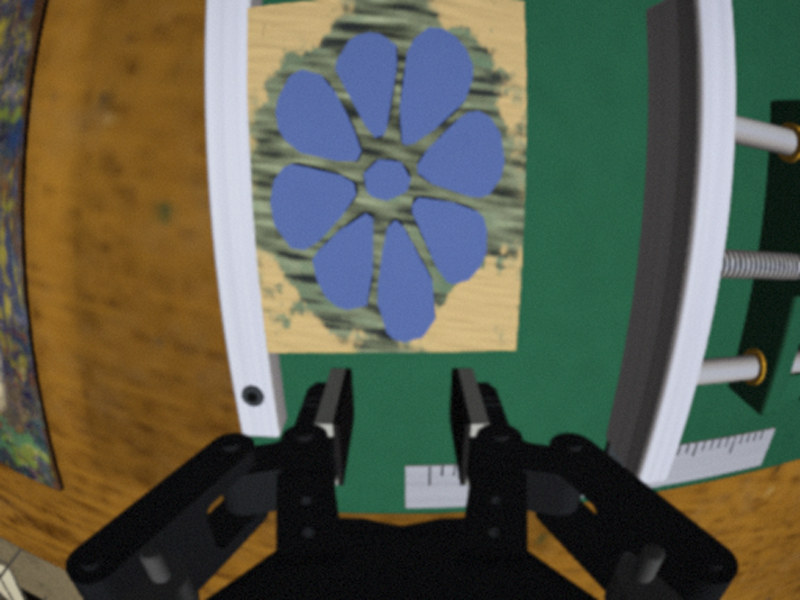

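The wrist view shows the block almost square and close to the guide. Its front edge is at row 352, and both fingertips are about 10 mm in front of it. Now I push.

```bash
python3 -m jog '[[[0.006,0,0],[0,0,0]],[[0.012,-0.001,0],[0,0,0]],[[0.018,-0.002,0],[0,0,0]],[[0.024,-0.003,0],[0,0,0]],[[0.03,-0.004,0],[0,0,0]]]'
python3 -m jog '[[[0.004,0,0],[0,0,0]],[[0.007,-0.001,0],[0,0,0]],[[0.009,-0.001,0],[0,0,0]],[[0.011,-0.001,0],[0,0,0]],[[0.011,-0.001,0],[0,0,0]]]'
python3 -m jog '[[[0.001,0,0],[0,0,0]],[[0.002,0,0],[0,0,0]],[[0.003,0,0],[0,0,0]],[[0.003,0,0],[0,0,0]]]'
```

```text
t: 3.25
tool_pos: [0.5504, 0.0405, 0.0189]
tool_rot: [3.123, 0.328, -0.001]
contact_force: [-1.3, -3.2, 0.8]
opening: 0.0338
grip_force: 1.3
t: 3.75
tool_pos: [0.5611, 0.0442, 0.0188]
tool_rot: [-3.124, -0.327, -0.002]
contact_force: [0.1, -1.0, -0.6]
opening: 0.034
grip_force: 0.0
t: 4.15
tool_pos: [0.5618, 0.0443, 0.0188]
tool_rot: [3.124, 0.328, -0.008]
contact_force: [-7.9, -0.7, 6.2]
opening: 0.0343
grip_force: 4.4
```

```bash
python3 -m jog '[[[0.001,0,0],[0,0,0]],[[0.001,0,0],[0,0,0]],[[-0.005,0,0],[0,0,0]],[[-0.02,0,-0.01],[0,0,0]],[[-0.02,0,-0.05],[0,0,0]]]'
python3 -m jog '[[[0.01,0.01,-0.04],[0,0,0]],[[0.02,0.02,-0.075],[0,0,0]],[[0.03,0.03,-0.075],[0,0,0]],[[0.03,0.03,-0.075],[0,0,0]],[[0.03,0.03,-0.075],[0,0,0]]]' 0
python3 - <<'E'
from station import ctrl, optics
from m import *
o=ctrl.get_obs(); print(o["t"],o["tool_pos"])
w=optics.get_image("wrist")
pickle.dump((o,w),open("v3.pkl","wb"))
cv2.imwrite("pics/w3.png",cv2.resize(w["image"],(800,600),interpolation=cv2.INTER_CUBIC))
E
```

```text
t: 4.65
tool_pos: [0.5388, 0.0406, 0.064]
tool_rot: [-3.122, -0.326, 0.016]
contact_force: [0.3, 0.4, -0.6]
opening: 0.0345
grip_force: 0.0
t: 5.15
tool_pos: [0.5787, 0.0174, 0.1422]
tool_rot: [-3.124, -0.327, 0.003]
contact_force: [-0.3, -0.4, -0.4]
opening: -0.0002
grip_force: 0.0
5.15 [0.57869884 0.01738909 0.14221921]
```

View pics/w3.png

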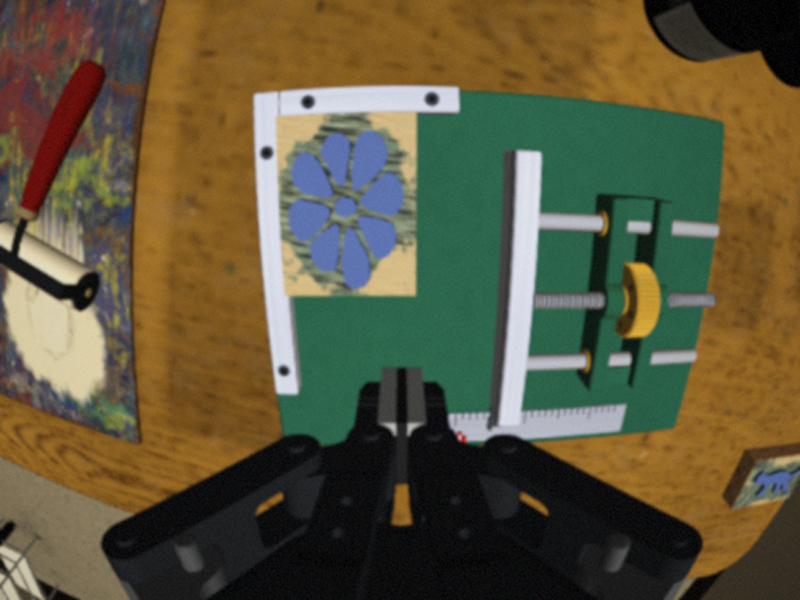

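The view shows the block touching the rear stop (rear edge at row 112, front edge at row 295) with its left edge on the guide, square. Next I refit the bed from this view and locate the wheel.

```bash
python3 - <<'E'
from m import *
o1,w1=pickle.load(open("v1.pkl","rb"));o,w=pickle.load(open("v3.pkl","rb"));s=.64
u=np.array([(722,122),(673,430),(459,111),(298,391)])*s
P=np.array([(.12,-.155,.012),(-.12,-.155,.012),(.105,.035,.026),(-.068,.135,.026)])
u1=np.array([(584,155),(559,412),(238,416),(347,168),(244,376)])*s
P1=np.array([(.12,-.155,.012),(-.12,-.155,.012),(-.12,.155,.012),(.105,.035,.026),(-.068,.135,.026)])
f=lambda b:np.r_[(proj(w,toW(b,P),o)-u).ravel(),(proj(w1,toW(b,P1),o1)-u1).ravel()]
b=least_squares(f,[.59,-.05,.2],loss="soft_l1").x;print(b,f(b).round(1));np.save("bed.npy",b)
for px in[(416,112),(416,295),(289,295),(278,114)]:print(at(w,o,b,np.array(px)*s,.038).round(4))
# wheel predicted outline for fitting
im=cv2.resize(w["image"],None,fx=4,fy=4,interpolation=cv2.INTER_CUBIC)
for wx,wy in((.004,-.073),):
  t=np.linspace(0,2*np.pi,60)
  for e in(-.008,.008):
    q=proj(w,toW(b,np.c_[wx+.022*np.cos(t),wy+e+0*t,.036+.022*np.sin(t)]),o)*4
    cv2.polylines(im,[q.astype(int)],True,(0,0,255) if e>0 else (255,0,0),1)
  q=proj(w,toW(b,[[wx,wy,.058],[-.105,.0255,.02]]),o)*4
  for z in q:cv2.circle(im,tuple(z.astype(int)),4,(255,255,0),1)
cv2.imwrite("pics/c3.png",im[600:1150,1100:1850])
E
```

```text
[ 0.59109731 -0.04774918  0.20899944] [ 3.2 -0.6  1.  -0.   0.4  0.  -0.8  1.6  1.5 -0.9  0.1  1.8 -1.4  0.2
 -0.7  0.1 -1.   0.1]
[0.103  0.0592]
[0.0033 0.0587]
[0.0033 0.1308]
[0.1043 0.1321]
```

View pics/c3.png

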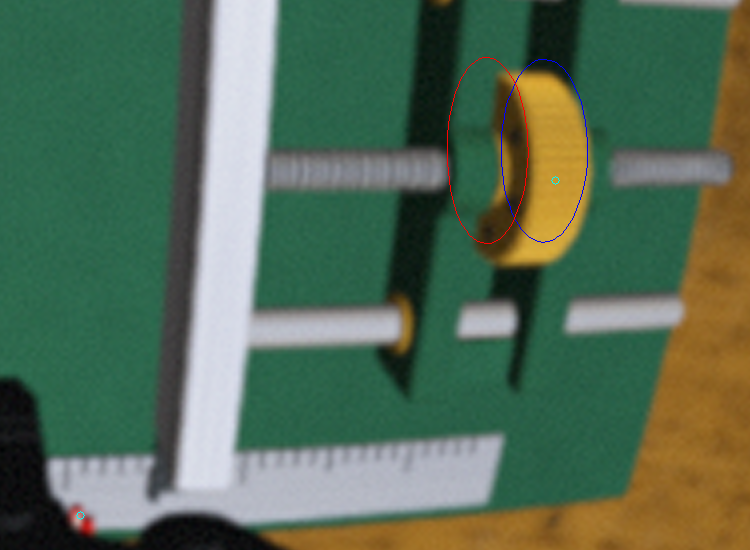

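```bash
python3 - <<'E'
from m import *
b=np.load("bed.npy")
o1,w1=pickle.load(open("v1.pkl","rb"));o,w=pickle.load(open("v3.pkl","rb"))
t=np.linspace(0,2*np.pi,90)
def ext(w,o,p):
    q=np.vstack([proj(w,toW(b,np.c_[p[0]+.022*np.cos(t),p[1]+e+0*t,.036+.022*np.sin(t)]),o) for e in(-.008,.008)])
    return np.array([q[:,1].min(),q[:,1].max(),q[:,0].max()])
m1=np.array([160+85/5,160+277/5,200+625/5]);m3=np.array([(600+72)/4,(600+267)/4,(1100+592)/4])
f=lambda p:np.r_[ext(w1,o1,p)-m1,ext(w,o,p)-m3]
r=least_squares(f,[0,-.073],diff_step=1e-3);print(r.x,f(r.x).round(1))
W=toW(b,[[r.x[0]-.016,r.x[1],.058]])[0];print(W)
M=R.from_rotvec(o["tool_rot"]).as_matrix();print("shift",M.T@(W-o["tool_pos"]),"yaw",np.arctan2(M[1,0],M[0,0]))
# gauge & pointer from v3
c=lambda x,y:((1100+x)/4,(600+y)/4)
for z in(.017,.02,.03):print(z,"gauge",at(w,o,b,c(78,510),z).round(4),"ptr",at(w,o,b,c(155,490),z).round(4), "v1 g",at(w1,o1,b,(236,262.4),z).round(4),"p",at(w1,o1,b,(249.6,260),z).round(4))
E
```

```text
[-0.00075912 -0.07526079] [ 1.  -1.1 -0.2  1.3 -1.3  0.1]
[ 0.59031809 -0.12484942  0.058     ]
shift [-0.01788639  0.14166012  0.08409615] yaw 0.20842340884584984
0.017 gauge [-0.1052  0.0259] ptr [-0.0992  0.005 ] v1 g [-0.1054  0.0249] p [-0.1014  0.0057]
0.02 gauge [-0.1031  0.0263] ptr [-0.0972  0.0057] v1 g [-0.1035  0.0246] p [-0.0995  0.0056]
0.03 gauge [-0.096   0.0279] ptr [-0.0903  0.008 ] v1 g [-0.0972  0.0237] p [-0.0934  0.0053]
```

```bash
python3 -m jog '[[[-0.006,0.047,0.01],[0,0,0]],[[-0.012,0.094,0.02],[0,0,0]],[[-0.018,0.1417,0.03],[0,0,0]],[[-0.018,0.1417,0.065],[0,0,0]],[[-0.018,0.1417,0.076],[0,0,0]]]'
python3 -m jog '[[[0,0,0.005],[0,0,0]],[[0.003,0,0.009],[0,0,0]],[[0.006,0,0.0105],[0,0,0]],[[0.012,0,0.0105],[0,0,0]],[[0.02,0,0.0105],[0,0,0]]]'
```

```text
t: 5.7
tool_pos: [0.5875, -0.1248, 0.0624]
tool_rot: [-3.121, -0.324, 0.013]
contact_force: [-1.7, 0.9, -0.4]
opening: -0.0001
grip_force: 0.0
t: 6.2
tool_pos: [0.6123, -0.1206, 0.0585]
tool_rot: [3.124, 0.328, 0.004]
contact_force: [0.4, -0.4, 0.6]
opening: 0.0001
grip_force: 0.0
```

```bash
python3 -m jog '[[[0.002,0,0.0005],[0,0,0]]]'; python3 -m jog '[[[0.005,0,0],[0,0,0]],[[0.010,0,0],[0,0,0]]]'
python3 - <<'E'
from station import ctrl, optics
from m import *
b=np.load("bed.npy");o=ctrl.get_obs();d=o["tool_pos"]-[b[0],b[1],0]
c,s=np.cos(b[2]),np.sin(b[2]); print("bed",c*d[0]+s*d[1],-s*d[0]+c*d[1],d[2])
w=optics.get_image("wrist");pickle.dump((o,w),open("v4.pkl","wb"))
cv2.imwrite("pics/w4.png",cv2.resize(w["image"],(800,600),interpolation=cv2.INTER_CUBIC))
E
```

```text
t: 6.3
tool_pos: [0.6147, -0.1203, 0.058]
tool_rot: [3.123, 0.329, 0.004]
contact_force: [-1.4, -0.5, 1.6]
opening: 0.0002
grip_force: 0.8
t: 6.5
tool_pos: [0.6233, -0.1184, 0.057]
tool_rot: [3.124, 0.327, 0.001]
contact_force: [0.1, -0.6, 0.5]
opening: 0.0001
grip_force: 0.0
bed 0.016812946795861698 -0.0758006792338614 0.05698868091969663
```

View pics/w4.png

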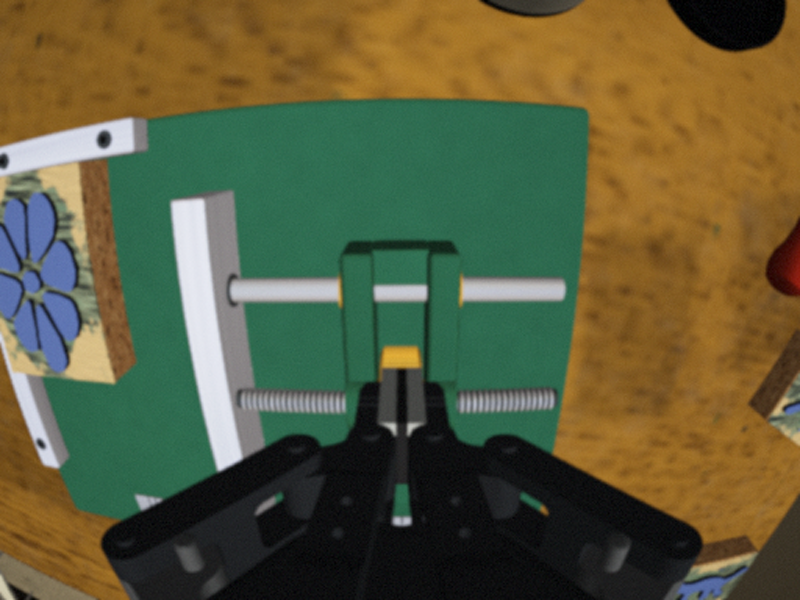

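The finger is centred on the wheel: the gold rim is visible at (402,356), ahead of the tip. Next I write an automatic lay-edge tracker to measure progress.

```bash
cat > lay.py <<'E'
from m import *
def lay(o,w,x=.04):
    b=np.load("bed.npy");y=np.arange(.054,-.03,-.0002)
    q=proj(w,toW(b,np.c_[x+0*y,y,.046+0*y]),o).astype(np.float32)
    v=cv2.remap(w["image"][:,:,2].astype(np.float32),q[None,:,0],q[None,:,1],cv2.INTER_LINEAR)[0]
    h=(v.min()+v.max())/2; i=np.argmax(v>h); return y[i].round(4),v.min(),v.max()
if __name__=="__main__":
    from station import ctrl,optics
    o=ctrl.get_obs();w=optics.get_image("wrist");pickle.dump((o,w),open("last.pkl","wb"))
    b=np.load("bed.npy");d=o["tool_pos"]-[b[0],b[1],0];c,s=np.cos(b[2]),np.sin(b[2])
    print("tcp bed",(c*d[0]+s*d[1]).round(4),(-s*d[0]+c*d[1]).round(4),d[2].round(4),"F",o["contact_force"].round(1),"lay",[lay(o,w,x) for x in(.02,.05)])
E
python3 -c "
from lay import *
for f in('v1','v3','v4'):
    o,w=pickle.load(open(f+'.pkl','rb'));print(f,[lay(o,w,x) for x in(.0,.02,.05)])"
python3 -m jog '[[[0,0,-0.008],[0,0,0]],[[-0.02,0,-0.008],[0,0,0]],[[-0.034,0,-0.006],[0,0,0]],[[-0.034,0,0],[0,0,0]]]'
python3 -m jog '[[[0,0,0.001],[0,0,0]],[[0.006,0,0.002],[0,0,0]],[[0.012,0,0.002],[0,0,0]]]'
python3 -m jog '[[[0.006,0,0],[0,0,0]],[[0.012,0,0.0005],[0,0,0]],[[0.018,0,0.001],[0,0,0]]]';python3 lay.py
```

```text
v1 [(np.float64(0.054), np.float32(39.55078), np.float32(219.66602)), (np.float64(0.0076), np.float32(39.78125), np.float32(221.54492)), (np.float64(0.054), np.float32(40.640625), np.float32(224.66797))]
v3 [(np.float64(0.0076), np.float32(41.75), np.float32(219.61328)), (np.float64(0.0078), np.float32(38.78125), np.float32(221.74414)), (np.float64(0.0078), np.float32(40.875), np.float32(225.39453))]
v4 [(np.float64(0.0072), np.float32(42.890625), np.float32(226.53125)), (np.float64(0.054), np.float32(42.48047), np.float32(227.96875)), (np.float64(0.0448), np.float32(43.685547), np.float32(230.51953))]
t: 6.95
tool_pos: [0.5887, -0.1259, 0.0574]
tool_rot: [3.124, 0.326, 0.001]
contact_force: [-0.2, -0.4, 0.4]
opening: -0.0005
grip_force: 0.0
t: 7.25
tool_pos: [0.6028, -0.1228, 0.0578]
tool_rot: [-3.124, -0.327, -0.003]
contact_force: [-2.9, 2.8, 10.9]
opening: -0.0001
grip_force: 5.6
t: 7.55
tool_pos: [0.6211, -0.1189, 0.0564]
tool_rot: [3.124, 0.328, 0.005]
contact_force: [-1.4, 1.4, 4.5]
opening: 0.0003
grip_force: 1.9
tcp bed 0.0146 -0.0758 0.0564 F [-1.4  1.4  4.5] lay [(np.float64(0.054), np.float32(43.135742), np.float32(227.80664)), (np.float64(0.0446), np.float32(43.0), np.float32(229.75))]
```

```bash
sed -i 's/arange(.054/arange(.036/; s/x in(.02,.05)/x in(.0,.02,.05)/; s/return y\[i\].round(4),.*/return float(y[i].round(4))/' lay.py
python3 -c "
from lay import *
for f in('v1','v3','v4','last'):
    o,w=pickle.load(open(f+'.pkl','rb'));print(f,[lay(o,w,x) for x in(.0,.02,.05)])"
```

```text
v1 [0.0076, 0.0076, 0.0078]
v3 [0.0076, 0.0078, 0.0078]
v4 [0.0072, 0.0072, 0.0072]
last [0.0134, 0.0134, 0.0134]
```

```bash
python3 -m jog '[[[0,0,-0.011],[0,0,0]],[[-0.018,0,-0.011],[0,0,0]],[[-0.034,0,-0.009],[0,0,0]],[[-0.034,0,-0.002],[0,0,0]],[[-0.032,0,-0.001],[0,0,0]]]'
python3 -m jog '[[[0.006,0,0],[0,0,0]],[[0.012,0,0],[0,0,0]],[[0.018,0,0],[0,0,0]],[[0.024,0,0.0005],[0,0,0]],[[0.030,0,0.001],[0,0,0]]]';python3 lay.py
```

```text
t: 8.1
tool_pos: [0.5865, -0.1259, 0.0539]
tool_rot: [-3.124, -0.327, 0.004]
contact_force: [-6.7, -0.8, 7.6]
opening: -0.0001
grip_force: 5.3
t: 8.6
tool_pos: [0.6196, -0.1191, 0.0569]
tool_rot: [-3.124, -0.328, -0.006]
contact_force: [-1.4, 3.3, 6.6]
opening: -0.0003
grip_force: 3.1
tcp bed 0.0131 -0.0757 0.0569 F [-1.4  3.3  6.6] lay [0.0198, 0.02, 0.02]
```

```bash
python3 -m jog '[[[0,0,-0.011],[0,0,0]],[[-0.015,0,-0.011],[0,0,0]],[[-0.026,0,-0.009],[0,0,0]],[[-0.026,0,-0.002],[0,0,0]],[[-0.026,0,-0.001],[0,0,0]]]'
python3 -m jog '[[[0.006,0,0],[0,0,0]],[[0.012,0,0],[0,0,0]],[[0.018,0,0],[0,0,0]],[[0.022,0,0],[0,0,0]]]';python3 lay.py
python3 -m jog '[[[0,0,-0.015],[0,0,0]],[[0,-0.02,-0.06],[0,0,0]],[[0,-0.065,-0.08],[0,0,0]],[[0,-0.075,-0.08],[0,0,0]],[[0,-0.075,-0.08],[0,0,0]]]';python3 lay.py
python3 - <<'E'
from m import *
o,w=pickle.load(open("last.pkl","rb"));b=np.load("bed.npy")
q=proj(w,toW(b,[[-.1,.025,.02]]),o)[0];print(q)
x,y=int(q[0]),int(q[1]);x0,y0=x-50,y-40;print(x0,y0)
cv2.imwrite("pics/c5.png",cv2.resize(w["image"][y0:y0+75,x0:x0+100],(800,600),interpolation=cv2.INTER_CUBIC))
E
```

```text
t: 9.15
tool_pos: [0.5906, -0.1256, 0.0557]
tool_rot: [3.124, 0.327, -0.004]
contact_force: [-9.5, -0.9, 13.1]
opening: -0.0001
grip_force: 7.7
t: 9.55
tool_pos: [0.615, -0.1203, 0.0577]
tool_rot: [3.124, 0.327, 0.005]
contact_force: [-2.9, 2.3, 12.2]
opening: 0.0001
grip_force: 5.8
tcp bed 0.0083 -0.076 0.0577 F [-2.9  2.3 12.2] lay [0.0246, 0.0248, 0.0248]
t: 10.1
tool_pos: [0.5971, -0.046, 0.135]
tool_rot: [3.124, 0.331, 0.001]
contact_force: [0.2, -0.7, 0.6]
opening: 0.0002
grip_force: 0.0
tcp bed 0.0063 0.0005 0.135 F [ 0.2 -0.7  0.6] lay [0.0252, 0.0254, 0.0254]
[233.80257576 283.29815578]
183 243
```

```bash
python3 -m jog '[[[-0.045,0,0],[0,0,0]],[[-0.09,0,0],[0,0,0]],[[-0.11,0,0],[0,0,0]],[[-0.11,0,0],[0,0,0]],[[-0.11,0,0],[0,0,0]]]';python3 lay.py
python3 - <<'E'
from m import *
o,w=pickle.load(open("last.pkl","rb"));b=np.load("bed.npy")
q=proj(w,toW(b,[[-.1,.025,.02]]),o)[0];print(q)
x,y=int(q[0]),int(q[1]);x0,y0=x-50,y-40;print(x0,y0)
cv2.imwrite("pics/c6.png",cv2.resize(w["image"][y0:y0+75,x0:x0+100],(800,600),interpolation=cv2.INTER_CUBIC))
E
```

```text
t: 10.65
tool_pos: [0.4897, -0.0708, 0.134]
tool_rot: [-3.124, -0.325, 0.001]
contact_force: [-0.6, 0.0, 0.4]
opening: 0.0003
grip_force: 0.0
tcp bed -0.104 -0.0015 0.134 F [-0.6  0.   0.4] lay [0.0252, 0.0256, 0.0256]
[228.05654658 183.43069735]
178 143
```

View pics/c6.png

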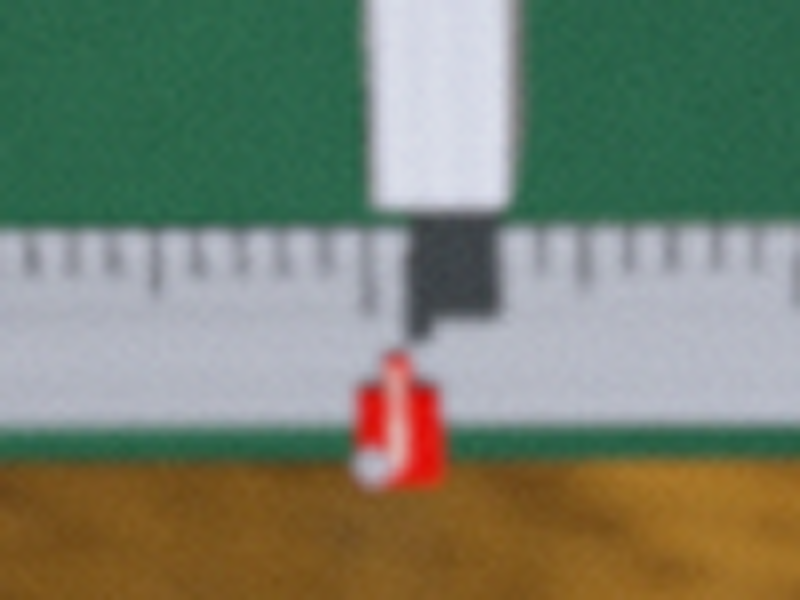

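The crop shows the mark's white line at x=398 (tip 398,352). The dark pointer tip spans 408–432 at row 338, so it is still 1–3 mm to the right.

```bash
python3 - <<'E'
from m import *
o,w=pickle.load(open("last.pkl","rb"));b=np.load("bed.npy")
f=lambda x,y:(178+x/8,143+y/8)
for n,p,zs in(("mark",(398,352),(.014,.017,.02)),("ptrL",(408,338),(.014,.02,.03)),("ptrR",(432,334),(.014,.02,.03)),("laycorner",(372,210),(.046,)),("layR",(512,208),(.046,)),("tick",(157,290),(.013,)),("tick2",(370,310),(.013,)),("ptrbodyT",(410,212),(.02,.03)),("clipL",(357,420),(.017,)),("clipR",(445,420),(.017,)),("ptrbodyR",(498,260),(.02,))):
    print(n,[at(w,o,b,f(*p),z).round(4) for z in zs])
E
```

```text
mark [array([-0.1053,  0.026 ]), array([-0.1043,  0.0257]), array([-0.1034,  0.0254])]
ptrL [array([-0.1036,  0.0248]), array([-0.1017,  0.0242]), array([-0.0986,  0.0232])]
ptrR [array([-0.1031,  0.022 ]), array([-0.1013,  0.0215]), array([-0.0982,  0.0206])]
laycorner [array([-0.0802,  0.0248])]
layR [array([-0.0801,  0.0108])]
tick [array([-0.0979,  0.0543])]
tick2 [array([-0.1005,  0.0292])]
ptrbodyT [array([-0.087 ,  0.0235]), array([-0.0845,  0.0226])]
clipL [array([-0.1126,  0.0308])]
clipR [array([-0.1126,  0.0205])]
ptrbodyR [array([-0.0926,  0.0138])]
```

```bash
python3 -m jog '[[[0.04,0.028,0.01],[0,0,0]],[[0.08,0.055,0.025],[0,0,0]],[[0.102,0.075,0.045],[0,0,0]],[[0.102,0.075,0.069],[0,0,0]],[[0.102,0.075,0.069],[0,0,0]]]'
python3 lay.py
python3 -m jog '[[[0,0,0.006],[0,0,0]],[[0,0,0.0105],[0,0,0]],[[0.003,0,0.0105],[0,0,0]],[[0.0065,0,0.0105],[0,0,0]],[[0.0065,0,0.0105],[0,0,0]]]';python3 lay.py
```

```text
t: 11.2
tool_pos: [0.6037, -0.1218, 0.0608]
tool_rot: [-3.121, -0.327, 0.012]
contact_force: [-1.6, 0.2, -0.9]
opening: -0.0003
grip_force: 0.0
tcp bed -0.0031 -0.075 0.0608 F [-1.6  0.2 -0.9] lay [0.025, 0.025, 0.0252]
t: 11.75
tool_pos: [0.6127, -0.121, 0.0579]
tool_rot: [3.123, 0.328, 0.005]
contact_force: [-1.2, 1.1, 5.7]
opening: -0.0003
grip_force: 3.1
tcp bed 0.0059 -0.0761 0.0579 F [-1.2  1.1  5.7] lay [0.026, 0.026, 0.026]
```

```bash
python3 -m jog '[[[0.0015,0,0],[0,0,0]],[[0.003,0,0],[0,0,0]],[[0.003,0,0],[0,0,0]]]';python3 lay.py
python3 -m jog '[[[0,0,-0.015],[0,0,0]],[[0,-0.02,-0.06],[0,0,0]],[[-0.04,-0.045,-0.08],[0,0,0]],[[-0.08,-0.065,-0.08],[0,0,0]],[[-0.11,-0.07,-0.08],[0,0,0]]]'
python3 -m jog '[[[0,0,0],[0,0,0]],[[0,0,0],[0,0,0]]]';python3 lay.py
python3 - <<'E'
from m import *
o,w=pickle.load(open("last.pkl","rb"));b=np.load("bed.npy")
q=proj(w,toW(b,[[-.1,.025,.02]]),o)[0]
x,y=int(q[0]),int(q[1]);x0,y0=x-50,y-40;print(x0,y0)
cv2.imwrite("pics/c7.png",np.vstack([cv2.resize(w["image"][y0+15:y0+65,x0:x0+100],(600,300),interpolation=cv2.INTER_CUBIC),cv2.resize(w["image"][:200],(600,234))[:,:600]]))
E
```

```text
t: 12.1
tool_pos: [0.6154, -0.1204, 0.0578]
tool_rot: [3.123, 0.328, 0.004]
contact_force: [-0.9, 0.2, 6.0]
opening: -0.0002
grip_force: 2.8
tcp bed 0.0087 -0.0761 0.0578 F [-0.9  0.2  6. ] lay [0.0264, 0.0264, 0.0266]
t: 12.65
tool_pos: [0.4909, -0.0734, 0.1373]
tool_rot: [3.123, 0.33, 0.004]
contact_force: [-0.7, -0.1, 0.2]
opening: -0.0
grip_force: 0.0
t: 12.85
tool_pos: [0.4924, -0.0746, 0.1366]
tool_rot: [3.124, 0.327, 0.004]
contact_force: [-0.1, -0.1, 0.2]
opening: 0.0001
grip_force: 0.0
tcp bed -0.1021 -0.0058 0.1366 F [-0.1 -0.1  0.2] lay [0.027, 0.027, 0.027]
173 144
```

View pics/c7.png

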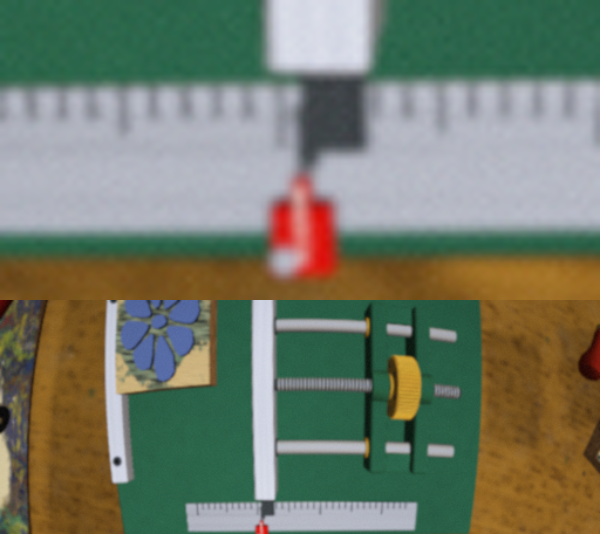

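The pointer nib (columns 298–317) meets the mark (301). Its left edge is within about 0.5 mm, and even its centre is within 1.5 mm. The block is still by the guide and the robot is clear.

```bash
python3 -c "
from station import job
print(job.finish_job())"
```

```text
the job is handed in; nothing more can be done
None
```

I handed the job in at about 13 s. By the camera images, the star block is home and square against the rear stop, and the lay pointer is on the gauge mark to within about 1.5 mm; the judge's verdict did not come back with the hand-in.

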